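Stand the toppled oil bottle back in the condiment tray

ROBOT

A 6-joint arm with a two-finger parallel gripper is mounted at the origin on the work surface. World frame = base frame: x ahead of the robot, y to its left, z up, the work surface at z = 0. Lengths are in mm, angles in degrees, forces in N, time in s.
With the tool pointing down it reaches from about 300 to 875 mm from the base axis. Payload 6.4 kg.
Tool frame: the origin (TCP) lies on the centre line of the jaws, within the pads' length; the fingertips stand 19 mm ahead of it and the grasp point (between the pads) is the TCP; z points along the fingers, y is the line along which they close (so a half turn about z gives the same grasp; the last joint's range is limited). The gripper opens to 85 mm and grips with 20 to 120 N. Pads are 22 mm wide; open, the fingers measure 114 mm over their backs; the gripper's body (76 mm by 85 mm) begins 54 mm behind the grasp point. The pads swing forward as they close: fully open they stand 13 mm farther back than shut.
Start: joints at [-82.351, 10.359, 92.074, -0, 77.567, -11.82], TCP at [191.663, -542.131, 250.288] pointing down, gripper open.
Joint ranges: [-171.53, 171.53], [-51.25, 118.39], [17.06, 147.69], [-65.23, 245.23], [0, 150.52], [-178.68, 178.68]. Speed limits (degrees/s): [147.25, 147.25, 172.46, 180, 180, 180].

INTERFACE

Orientations are given as a 3x3 rotation matrix whose columns are the frame's x, y, z axes.
In Python, from bench import robot, cams gives the robot as it stands. The module is installed in compiled form; this text tells all that it offers.
- The arm moves only by the tool servo_tool, never from a script. Its argument "rows" is a list of rows, each a list of 3 entries, a list of its own where there are three numbers: the finger opening in mm, from 0 to 85.4, then the shift along the tool's x, y, z in mm, then the turn, a rotation vector about the tool's x, y, z in units of 10 degrees (1.0 is 10 degrees). A call has 1 to 10 rows; each row is the pose to reach, as a shift and turn from the pose commanded when the call began, along the tool's axes at that moment; what a row does not reach only later rows make up. A row lasts 1/8 s, in which the tool goes at most 62.5 mm and 10.7 degrees, less where a joint would pass 70% of its speed; a pose out of reach is approached as far as the arm can. A call with a gripper value outside its range is refused whole. The fingers move at their own pace and stop on an object; "newtons" is the grip in N (left out, the last holds). Time passes only in rows, so rows that repeat a pose let the fingers close. It gives the time, the measured TCP pose, the force, the opening and the grip force at its end, in the units of the state.
- robot.sense(): the state, without advancing time (a new reading comes with each control period).
- cams.camera(name): name is "scene" or "top" or "wrist"; returns the picture (480x640x3 uint8, blue, green, red); there is no depth.
- cams.get_calibration(name): a dict with "vertical_fov" (degrees; the focal length in pixels is half the picture's height over the tangent of half this angle, whatever the lens; pixels are square), "cx", "cy" (the principal point, pixels), "xyz" and "rotation" of the camera in the world; the wrist camera has in their place "mount" (4x4, takes a point from camera to tool coordinates, whose origin is the TCP and whose axes are the flange's). Camera axes: x right, y down, z forward; pixel columns grow to the right and rows downward; lengths in mm; the calibration is good to about 2 mm. A picture is of the moment at which its call begins: read the wrist's pose just before it. get_calibration takes no time and is no camera call.
- robot.hand_in(): hands the job in; it is judged then, once.
The state is a dict: "time_s": time; "qpos": joint angles; "qvel": joint speeds; "joint_torque": joint torques, N m; "tcp_pos": TCP position; "orientation": TCP orientation; "force": force on the tool from outside, world axes, zero at the start; "wrist_torque": the same for the moment, N m; "opening": finger opening in mm; "finger_force": force on a finger pad.
Only numpy, scipy, OpenCV 4.12 (cv2) and the standard library are available. Lean on these libraries where they do the work, as an engineer would, in place of code of your own. Each camera call takes 0.05 s, during which the arm holds its last target. There are 200 camera calls.

TASK

The square oil bottle has fallen over on the baking table. Stand it upright again on the empty cork mat in the wooden tray, centred from side to side on the mat, and slide it back until one of its flat sides sits flush against the tray's raised back ledge. Treat it gently as glass, without knocking it hard on the tray or mat, and leave the jars and the other things on the table where they are.

Things in the scene. Friction and masses are not known exactly. Their poses are not given: they have to be found in the camera images.
- bottle: Dark green glass bottle, 200 mm tall, starts lying on a flat side. Origin: centre of its underside; z along it to the neck, x and y square to its flat sides. Square body 60 x 60 mm from z = 0 to 115 mm, shoulder to 130, round neck 28 mm in diameter from 130 to 188, steel stopper 32 mm in diameter from 188 to 200. About 0.45 kg (varies), centre of mass near z = 65 mm.
- tray: Fixed wooden tray, a flat floor with one raised ledge along its back. Origin: centre of the underside, on the table; z up, x towards the ledge, y along it. Floor 340 mm along y, x = -70 to 50 mm, top at z = 12 mm. Ledge: inner face at x = 50 mm, 10 mm thick, top at z = 60 mm. Three places at y = -100, 0, 100 mm: two hold jars, one the empty mat.
- mat: Square cork mat 80 x 80 x 4 mm, fixed on the tray floor, its back edge at the ledge (centre at x = 10 mm in the tray's frame), same axes as the tray. Origin at the centre of its underside; its top is 4 mm above that (16 mm above the table).
- tall_jar: Loose white ceramic jar standing in the tray, 76 mm in diameter, 108 mm tall. Origin at the centre of its underside, z up. Bystander.
- low_jar: Loose white ceramic jar with a wooden lid and a small ball knob, standing in the tray, 74 mm in diameter, 91 mm tall. Origin at the centre of its underside, z up. Bystander.
- measuring_cup: Loose steel mug, 72 mm in diameter, 75 mm tall, handle at its +y side. Origin at the centre of its underside. Bystander.
- scraper: Loose dough scraper lying flat, blade 100 x 70 mm along +x, wooden grip 100 mm wide and 20 mm thick at x = -55 mm. Origin on the table below the blade's centre. Bystander.
- pastry_brush: Loose pastry brush lying flat, about 195 mm long along its x, handle to -x (from x = -115 to +79 mm), 40 mm wide at the bristle end, 14 mm thick. Origin on its underside. Bystander.
Things that resemble listed ones, but are neither listed nor needed, are in the scene too. There is more than one size of the bottle; the job needs the largest.

How it is judged (in metres and radians):
At the end, for the whole second after the job is handed in: The bottle stands upright on the cork mat (within 0.06 rad), its base within 18 mm of the mat's centre along the ledge, its back side against the ledge (gap under 2 mm) and square to it (within 0.07 rad), at rest and released; jars, cup, scraper and brush still upright where they were (angle between bottle's own z axis and vertical below 0.06 rad and x of bottle in the frame of tray between 0.018 and 0.0225 m and y of bottle in the frame of mat between -0.018 and 0.018 m and z of bottle in the frame of mat between 0.001 and 0.007 m and (angle between the x axis of bottle and the x axis of tray, either way round below 0.07 rad or angle between the y axis of bottle and the x axis of tray, either way round below 0.07 rad) and linear speed of bottle below 0.02 m/s and angular speed of bottle below 0.1 rad/s and angle between each of tall_jar, low_jar, measuring_cup, scraper, pastry_brush's own z axis and vertical below 0.15 rad); the robot touches nothing.
It fails at once if the bottle knocked or pressed on the tray or its mat with more than 30 N (contact force between bottle and tray above 30 N or contact force between bottle and mat above 30 N).
It fails at once if a bystander moved by more than 15 mm (distance of any of tall_jar, low_jar, measuring_cup, scraper, pastry_brush from where it was at the start of the episode above 0.015 m).
It also fails if it takes over 58 s, if anything falls off the work surface, if the arm or the gripper's body presses on something with over 40 N, if the wrist force passes 120 N, or if a joint passes its speed limit or range.

## Working session

There is one attempt and no reset: what is moved stays moved. The work goes in short steps, Python scripts to look and compute and a tool call to move; the robot and the scene stay as the last step left them, time stands still between calls to the robot, and variables do not carry over. Pictures are saved under pics/ and viewed, at most 13 in all, crops included, and the job is handed in when it is done.

Besides the shell and the picture viewer there is one more tool, called after "Call:" in YAML: its name, and indented under it one key for each argument. servo_tool: Moves the arm, as the interface text tells. Its arguments: {"type":"object","properties":{"rows":{"type":"array","items":{"type":"array"}},"newtons":{"type":"number"}},"required":["rows"]}

```bash
mkdir -p pics
python3 - <<'E'
from bench import robot,cams
import cv2,numpy as np
for n in ("scene","top"):
    im=cams.camera(n); cv2.imwrite(f"pics/{n}0.png",im)
    c=cams.get_calibration(n); print(n,c)
print(cams.get_calibration("wrist"))
s=robot.sense(); print(s["time_s"],s["tcp_pos"],s["orientation"])
E
```

```text
scene {'vertical_fov': 49.887207201781635, 'cx': 312.9366044339252, 'cy': 235.44009116937556, 'xyz': array([1089.8576611 ,  547.50640209, 1117.83914451]), 'rotation': array([[-6.59727612e-01,  5.62300117e-01, -4.98576028e-01],
       [ 7.51504748e-01,  4.93362838e-01, -4.37988269e-01],
       [-3.01970588e-04, -6.63635207e-01, -7.48056295e-01]])}
top {'vertical_fov': 43.157980061666535, 'cx': 325.4700661574087, 'cy': 236.48851854645562, 'xyz': array([ 103.34019221,  -77.55144463, 1707.40903927]), 'rotation': array([[-0.01707803, -0.98415527,  0.1764844 ],
       [-0.99983   ,  0.01803653,  0.00382821],
       [-0.00695071, -0.17638902, -0.98429599]])}
{'vertical_fov': 59.887508654274065, 'cx': 319.43756629132736, 'cy': 242.07438699116085, 'mount': array([[ 3.91285294e-04, -9.61427992e-01, -2.75056472e-01,
         6.86004411e+01],
       [ 9.99999530e-01,  6.20168117e-04, -7.45162896e-04,
         8.44556786e-01],
       [ 8.87001721e-04, -2.75056051e-01,  9.61427783e-01,
        -1.23460023e+02],
       [ 0.00000000e+00,  0.00000000e+00,  0.00000000e+00,
         1.00000000e+00]])}
0.1 [ 191.59345925 -541.65167316  249.48026631] [[ 9.42822608e-01  3.33294888e-01 -2.15987500e-04]
 [ 3.33294816e-01 -9.42821410e-01  1.53466740e-03]
 [ 3.07859159e-04 -1.51890663e-03 -9.99998799e-01]]
```

View pics/top0.png

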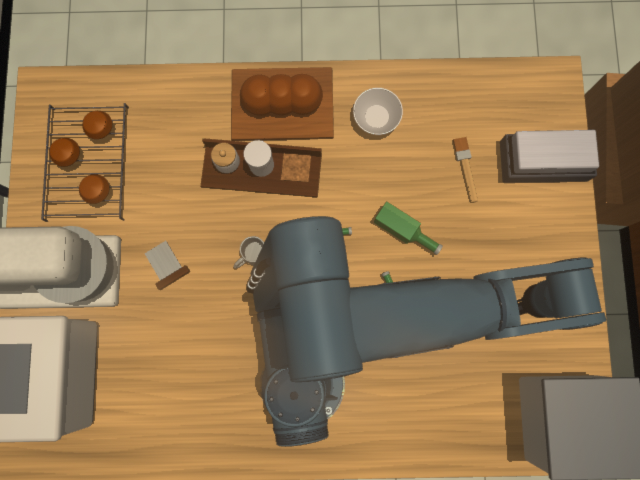

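View pics/scene0.png

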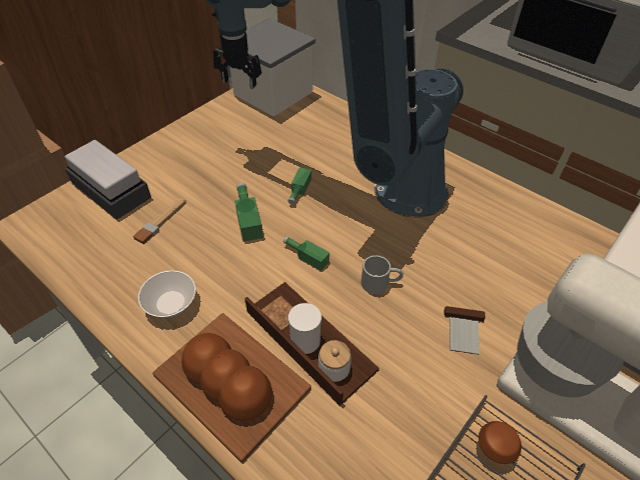

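Candidates for the bottle are three green ones: scene (249,213), which is top (405,228) and looks largest; scene (308,252), top ~(345,231); and scene (301,184), top ~(388,278). The empty mat is at top (296,167), to the right of the white jar. I'll measure these and check the choice in a crop.

```bash
cat > h.py <<'E'
import cv2,numpy as np
from bench import robot,cams
def cam(n,s=None):
    c=cams.get_calibration(n); f=240/np.tan(np.radians(c["vertical_fov"]/2))
    if n=="wrist":
        m=c["mount"];R=np.array(s["orientation"]);return f,c["cx"],c["cy"],R@m[:3,3]+np.array(s["tcp_pos"]),R@m[:3,:3]
    return f,c["cx"],c["cy"],np.array(c["xyz"]),np.array(c["rotation"])
def ray(C,p,z):
    f,cx,cy,o,R=C; d=R@np.array([(p[0]-cx)/f,(p[1]-cy)/f,1]); return (o+d*(z-o[2])/d[2])
def proj(C,P):
    f,cx,cy,o,R=C; q=R.T@(np.array(P)-o); return np.array([cx+f*q[0]/q[2],cy+f*q[1]/q[2]])
def green(im):
    h=cv2.cvtColor(im,cv2.COLOR_BGR2HSV); m=cv2.inRange(h,(45,90,20),(85,255,255))
    return cv2.morphologyEx(m,cv2.MORPH_CLOSE,np.ones((3,3)))
def comps(m,a):
    c,_=cv2.findContours(m,cv2.RETR_EXTERNAL,cv2.CHAIN_APPROX_NONE); return sorted([k for k in c if cv2.contourArea(k)>a],key=cv2.contourArea,reverse=True)
E
python3 - <<'E'
from h import *
np.set_printoptions(precision=1,suppress=True)
for n in ("top","scene"):
    im=cv2.imread(f"pics/{n}0.png");C=cam(n)
    for k in comps(green(im),40):
        r=cv2.minAreaRect(k);b=cv2.boxPoints(r)
        w=np.array([ray(C,p,30)[:2] for p in b]); print(n,cv2.contourArea(k),np.array(r[0]),"size",np.linalg.norm(w[1]-w[0]),np.linalg.norm(w[2]-w[1]),"c",w.mean(0)); 
C=cam("top");im=cv2.imread("pics/top0.png")
for p in [(282,154),(310,154),(310,181),(282,181)]: print("mat",ray(C,p,16))
for p in [(205,141),(322,150),(320,196),(202,187)]: print("tray",ray(C,p,30))
for p,z in [((258,152),108),((225,152),91),((252,243),75)]: print("j",ray(C,p,z))
a=cv2.resize(im[190:300,320:460],None,fx=4,fy=4,interpolation=2)
b=cv2.resize(im[130:205,195:330],None,fx=4,fy=4,interpolation=2)
o=np.zeros((a.shape[0]+150,800,3),np.uint8);o=np.zeros((600,800,3),np.uint8);o[:440-150+10+140,:560]=a[:440];cv2.imwrite("pics/c1.png",np.vstack([cv2.resize(a,(0,0),fx=.65,fy=.65),cv2.resize(b,(364,202))]))
E
```

```text
top 936.5 [408.6 227.9] size 57.29310815067472 188.35718109697189 c [ 424.6 -304.8]
scene 870.5 [247.6 212.4] size 63.266542877852466 226.3177356775975 c [ 420.1 -297.6]
scene 612.5 [306.9 251.2] size 67.84943404050053 140.28791183101833 c [418.9 -65.2]
scene 365.0 [300.2 182.6] size 139.41692069591016 54.52057051629901 c [ 224.6 -264.5]
mat [652.3  51.1  16. ]
mat [650.7 -30.2  16. ]
mat [569.7 -29.2  16. ]
mat [571.3  51.4  16. ]
tray [691.2 272.8  30. ]
tray [657.5 -65.4  30. ]
tray [521.3 -57.5  30. ]
tray [554.  278.9  30. ]
j [629.4 110.1 108. ]
j [636.8 203.8  91. ]
j [381.6 129.7  75. ]
```

View pics/c1.png

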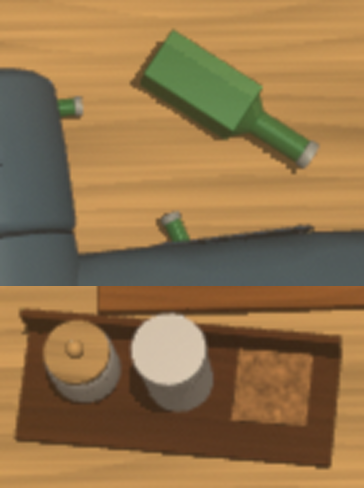

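The close crop confirms the choice. The green part measures about 188 mm, so 200 mm with the steel stopper, and the other two are about 140 mm. The neck points to lower right (towards the robot, -x -y), and the mat is empty at the right end of the tray. I plan a tilted grasp, leaning towards the neck, so the hand stays clear of the table when the bottle is upright.

```bash
cat >> h.py <<'E'
from scipy.spatial.transform import Rotation as Ro
def Rpick(psi,th):
    p,t=np.radians([psi,th]);d=np.array([np.cos(p),np.sin(p),0]);u=np.array([0,0,1.])
    z=-np.cos(t)*u-np.sin(t)*d;x=-d*np.cos(t)+np.sin(t)*u
    return np.c_[x,np.cross(z,x),z]
def goto(P,R):
    s=robot.sense();R0=np.array(s["orientation"])
    print("shift",(R0.T@(np.array(P)-s["tcp_pos"])).round(1),"turn",(Ro.from_matrix(R0.T@R).as_rotvec(degrees=True)/10).round(3),"q",np.round(s["qpos"],0),"t",s["time_s"])
E
python3 - <<'E'
from h import *
C=cam("top");print("d",ray(C,(395,217),40),ray(C,(437,250),30))
goto((378,-367,190),Rpick(-127,0)); goto((378,-367,160),Rpick(-127,35))
E
```

```text
d [ 454.27019567 -267.05298989   40.        ] [ 360.04937066 -381.89670728   30.        ]
shift [ 233.9 -102.4   59.7] turn [-0.008 -0.004 -3.353] q [-82.  10.  92.  -0.  78. -12.] t 0.1
shift [ 233.9 -102.4   89.7] turn [ 1.016  3.394 -3.249] q [-82.  10.  92.  -0.  78. -12.] t 0.1
```

Call:
servo_tool:
  rows:
    - [85,[60,-25,10],[0.25,0.85,-0.8]]
    - [85,[110,-50,30],[0.5,1.7,-1.6]]
    - [85,[170,-75,60],[0.75,2.5,-2.4]]
    - [85,[234,-102,80],[1.0,3.4,-3.25]]
    - [85,[234,-102,80],[1.0,3.4,-3.25]]
    - [85,[234,-102,80],[1.0,3.4,-3.25]]
    - [85,[234,-102,80],[1.0,3.4,-3.25]]
    - [85,[234,-102,80],[1.0,3.4,-3.25]]

```text
time_s: 1.1
tcp_pos: [378.0, -369.0, 171.1]
orientation: [[0.493, 0.797, 0.348], [0.656, -0.604, 0.453], [0.571, 0.005, -0.821]]
force: [-0.3, -0.3, 0.7]
opening: 84.6
finger_force: 0.0
```

Run:
```python
from h import *
s=robot.sense();im=cams.camera("wrist");cv2.imwrite("pics/w1.png",im);np.savez("w1.npz",p=s["tcp_pos"],R=s["orientation"])
print(s["tcp_pos"],np.round(s["qpos"]));goto((378,-367,160),Rpick(-127,35))
```

```text
[ 377.97278382 -368.9862248   171.11828607] [-73.  19.  98.  28.  86. -44.]
shift [-5.1 -1.2  9.9] turn [0.031 0.015 0.008] q [-73.  19.  98.  28.  86. -44.] t 1.15
```

View pics/w1.png

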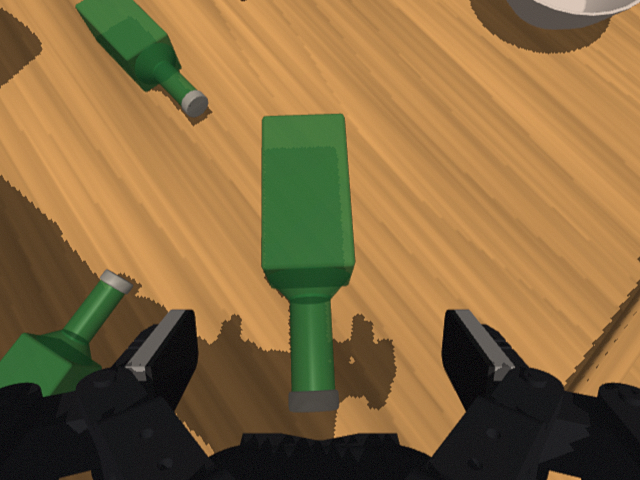

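The wrist view shows the big bottle centred. The base edge runs from (263,117) to (344,115), the shoulder edge is near y≈265, and the stopper is at (314,400).

Run:
```python
from h import *
np.set_printoptions(precision=1,suppress=True)
w=np.load("w1.npz");C=cam("wrist",dict(tcp_pos=w["p"],orientation=w["R"]))
for p in [(263,117),(344,115),(354,264),(262,265),(264,148),(336,147)]: print(p,ray(C,p,60))
a,b,c,d=[ray(C,p,60) for p in [(263,117),(344,115),(354,264),(262,265)]]
print("w",np.linalg.norm(a-b),np.linalg.norm(c-d),"l",np.linalg.norm(a-d),np.linalg.norm(b-c))
st=ray(C,(314,410),30);print("stop",st,ray(C,(314,390),46))
for p in [ray(C,(292,290),45),ray(C,(330,290),45)]:print(p)
g=green(cv2.imread("pics/w1.png"));
for y in (125,150,180,210,240,260,310,340,370):
    r=np.where(g[y,250:370])[0]+250; print(y,r.min(),r.max())
```

```text
(263, 117) [ 446.2 -212.8   60. ]
(344, 115) [ 493.5 -246.1   60. ]
(354, 264) [ 430.1 -336.9   60. ]
(262, 265) [ 383.5 -302.6   60. ]
(264, 148) [ 432.4 -234.    60. ]
(336, 147) [ 472.8 -263.4   60. ]
w 57.830907922585574 57.814560997709926 l 109.53828376153629 110.68632492782949
stop [ 357.7 -391.1   30. ] [ 365.  -381.5   46. ]
[ 390.4 -323.7   45. ]
[ 410.2 -338.6   45. ]
125 262 344
150 262 346
180 262 348
210 262 350
240 262 352
260 262 354
310 290 329
340 291 331
370 291 333
```

Run:
```python
from h import *
goto((421,-299,33),Rpick(-125,35))
```

```text
shift [-11.9  -8.6 159.9] turn [ 0.145  0.016 -0.156] q [-73.  19.  98.  28.  86. -44.] t 1.15
```

Call:
servo_tool:
  rows:
    - [85,[-12,-8.6,20],[0.145,0.016,-0.156]]
    - [85,[-12,-8.6,60],[0.145,0.016,-0.156]]
    - [85,[-12,-8.6,100],[0.145,0.016,-0.156]]
    - [85,[-12,-8.6,130],[0.145,0.016,-0.156]]
    - [85,[-12,-8.6,150],[0.145,0.016,-0.156]]
    - [85,[-12,-8.6,160],[0.145,0.016,-0.156]]
    - [85,[-12,-8.6,160],[0.145,0.016,-0.156]]
    - [85,[-12,-8.6,160],[0.145,0.016,-0.156]]

```text
time_s: 2.15
tcp_pos: [421.3, -299.0, 33.0]
orientation: [[0.469, 0.82, 0.329], [0.671, -0.573, 0.47], [0.574, 0.0, -0.819]]
force: [0.2, -0.0, 0.4]
opening: 85.0
finger_force: 0.0
```

Call:
servo_tool:
  rows:
    - [70,[0,0,0],[0,0,0]]
    - [64,[0,0,0],[0,0,0]]
    - [58,[0,0,0],[0,0,0]]
    - [50,[0,0,0],[0,0,0]]
    - [50,[0,0,0],[0,0,0]]
    - [50,[0,0,0],[0,0,0]]
    - [50,[0,0,0],[0,0,0]]
    - [50,[0,0,0],[0,0,0]]
  newtons: 60

```text
time_s: 3.15
tcp_pos: [421.2, -298.5, 32.8]
orientation: [[0.469, 0.82, 0.329], [0.671, -0.573, 0.471], [0.575, -0.0, -0.818]]
force: [-3.0, -2.3, 6.2]
opening: 59.0
finger_force: 64.4
```

Run:
```python
from h import *
goto((421,-299,33),Rpick(-125,35))
s=robot.sense();print(s["force"],s["opening"],s["finger_force"])
s=robot.sense();im=cams.camera("wrist");cv2.imwrite("pics/w2.png",im)
```

```text
shift [-0.3  0.1 -0.5] turn [-0.004 -0.007  0.003] q [-66.  30. 104.  32.  70. -49.] t 3.15
[-3.02618998 -2.34355183  6.23119378] 58.9762806422633 64.35930848121643
```

View pics/w2.png

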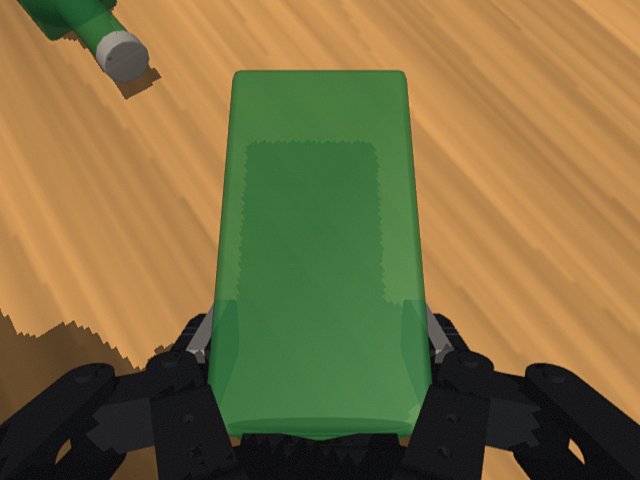

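The grip is square and centred: base edge at y≈71, from x=235 to 406, and the opening is 59 mm. Next I'll refine the grip offset along the bottle and the mat/ledge pose.

```bash
python3 - <<'E'
from h import *
np.set_printoptions(precision=2,suppress=True)
s=robot.sense();C=cam("wrist",s);d=np.array([np.cos(np.radians(-125)),np.sin(np.radians(-125)),0])
m=(ray(C,(236,71),60)+ray(C,(405,71),60))/2;print("base",m,"grip z",(np.array(s["tcp_pos"])-m)@d, np.linalg.norm(ray(C,(236,71),60)-ray(C,(405,71),60)))
im=cv2.imread("pics/top0.png");C=cam("top")
def fitmask(mask,roi,z,C):
    M=np.zeros_like(mask);x0,y0,x1,y1=roi;M[y0:y1,x0:x1]=mask[y0:y1,x0:x1];k=comps(M,30)[0]
    w=np.array([ray(C,p[0],z)[:2] for p in k],np.float32);return cv2.minAreaRect(w)
h=cv2.cvtColor(im,cv2.COLOR_BGR2HSV);print("mat hsv",h[167,296],"tray",h[185,260],h[146,300],h[151,300])
mm=cv2.inRange(im,(0,70,120),(255,255,255))
print("mat",fitmask(mm,(275,150,316,186),16,C))
dark=cv2.inRange(h,(0,0,0),(179,255,110))
t=fitmask(cv2.morphologyEx(dark|0,cv2.MORPH_CLOSE,np.ones((3,3))),(198,136,326,200),12,C);print("tray",t)
im=cv2.imread("pics/scene0.png");C=cam("scene");mm=cv2.inRange(im,(0,60,110),(255,255,255))
print("scene mat px",im[312,283],im[330,300]);k=comps(mm[285:335,255:305].copy(),30)[0];print(cv2.boxPoints(cv2.minAreaRect(k))+[255,285])
E
python3 - <<'E'
import cv2,sys;sys.path.insert(0,'.')
a=cv2.imread('pics/top0.png')[130:205,195:330];b=cv2.imread('pics/scene0.png')[280:410,240:385]
a=cv2.resize(a,(800,444),interpolation=cv2.INTER_CUBIC);b=cv2.resize(b,(0,0),fx=1,fy=1)
cv2.imwrite('pics/c2.png',a)
E
```

```text
base [ 470.25 -228.76   60.  ] grip z 85.28338975080506 57.043399227985844
mat hsv [ 14 157 140] tray [ 13 163  89] [ 16 150 155] [ 14 156  59]
mat ((612.2651977539062, 11.838497161865234), (79.82713317871094, 79.14912414550781), 83.62335968017578)
tray ((618.8088989257812, 106.20375061035156), (357.0567321777344, 177.87416076660156), 88.45205688476562)
scene mat px [ 71 102 146] [185 201 215]
[[259.45 327.04]
 [262.43 294.31]
 [306.97 298.36]
 [303.99 331.09]]
```

View pics/c2.png

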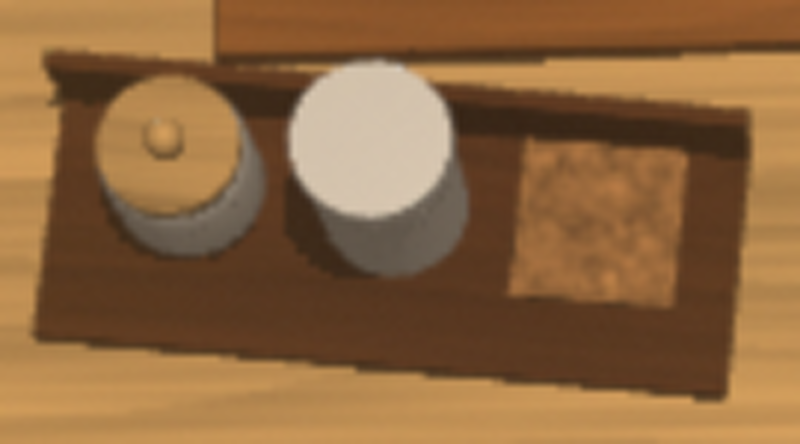

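The crop shows the tray's front edge from crop (35,338) to (725,399), the ledge's back top edge from (45,50) to (750,110), and the mat at (600,222).

Run:
```python
from h import *
np.set_printoptions(precision=2,suppress=True)
C=cam("top");k=800/135
f=lambda x,y,z:ray(C,(195+(x+.5)/k-.5,130+(y+.5)/k-.5),z)
for (a,b,z) in [((35,338),(725,399),12),((45,50),(750,110),60)]:
    A=f(*a,z);B=f(*b,z);v=(A-B);print(A,B,np.linalg.norm(v),np.degrees(np.arctan2(v[1],v[0]))-90)
    y=np.degrees(np.arctan2(v[1],v[0]))-90; n=np.array([np.cos(np.radians(y)),np.sin(np.radians(y))]);print("dist to mat centre",n@(np.array([612.3,11.8])-B[:2]))
print("jar top",f(370,138,108),"lid",f(170,145,80))
goto((421,-299,183),Rpick(-125,35))
```

```text
[560.08 287.08  12.  ] [523.24 -48.4   12.  ] 337.49753179146967 -6.26698452621693
dist to mat centre 81.958595510147
[689.7 274.7  60. ] [653.09 -63.24  60.  ] 339.92384815727775 -6.1826856560437164
dist to mat centre -48.63650972149517
jar top [626.95 112.74 108.  ] lid [634.5  210.49  80.  ]
shift [  85.9    0.  -123.2] turn [-0.   -0.01  0.  ] q [-66.  30. 104.  32.  70. -49.] t 3.2
```

Call:
servo_tool:
  rows:
    - [50,[1.5,0,-2],[0,0,0]]
    - [50,[6,0,-8],[0,0,0]]
    - [50,[15,0,-21],[0,0,0]]
    - [50,[29,0,-41],[0,0,0]]
    - [50,[46,0,-65],[0,0,0]]
    - [50,[63,0,-90],[0,0,0]]
    - [50,[80,0,-115],[0,0,0]]
    - [50,[92,0,-131],[0,0,0]]
    - [50,[92,0,-131],[0,0,0]]
  newtons: 70

```text
time_s: 4.32
tcp_pos: [421.6, -298.7, 193.9]
orientation: [[0.468, 0.82, 0.33], [0.672, -0.572, 0.469], [0.573, 0.002, -0.819]]
force: [-0.0, 0.1, -5.0]
opening: 59.4
finger_force: 75.3
```

```bash
cat >> h.py <<'E'
def Rbot(psi,e):
    """psi: heading of the bottle's neck, e: its elevation; gripped with 35 deg lean"""
    p=np.radians(psi);y=np.array([-np.sin(p),np.cos(p),0])
    return Ro.from_rotvec(-np.radians(e)*y).as_matrix()@Rpick(psi,35)
E
python3 - <<'E'
from h import *
np.set_printoptions(precision=2,suppress=True)
print(Rbot(-125,35)); print(Rbot(-6.25,90))
goto((421,-270,280),Rbot(-125,35))
E
```

```text
[[ 0.57  0.82 -0.  ]
 [ 0.82 -0.57  0.  ]
 [ 0.   -0.   -1.  ]]
[[-0.57  0.11  0.81]
 [ 0.06  0.99 -0.09]
 [-0.82 -0.   -0.57]]
shift [ 68.4 -16.8 -57.3] turn [ 0.01 -3.5   0.01] q [-66.  14. 102.  30.  85. -39.] t 4.325
```

Call:
servo_tool:
  rows:
    - [50,[8,-2,-7],[0,-0.3,0]]
    - [50,[20,-5,-17],[0,-1.0,0]]
    - [50,[34,-8,-28],[0,-1.7,0]]
    - [50,[50,-12,-42],[0,-2.5,0]]
    - [50,[62,-15,-52],[0,-3.1,0]]
    - [50,[68,-17,-57],[0,-3.5,0]]
    - [50,[68,-17,-57],[0,-3.5,0]]

```text
time_s: 5.2
tcp_pos: [420.8, -268.0, 277.2]
orientation: [[0.57, 0.821, -0.001], [0.821, -0.57, 0.004], [0.003, -0.003, -1.0]]
force: [0.7, -0.1, -5.3]
opening: 59.5
finger_force: 75.6
```

Run:
```python
from h import *
goto((450,-150,280),Rbot(-65,35));
```

```text
shift [113.6 -43.3  -2.3] turn [-5.000e-03 -2.500e-02 -5.978e+00] q [-46.  -1. 101.   0.  80. -11.] t 5.2
```

Call:
servo_tool:
  rows:
    - [50,[6,-2,-1],[0,0,-0.3]]
    - [50,[18,-6,-2],[0,0,-0.9]]
    - [50,[32,-11,-2],[0,0,-1.7]]
    - [50,[48,-17,-2],[0,0,-2.5]]
    - [50,[64,-23,-2],[0,0,-3.4]]
    - [50,[80,-30,-2],[0,0,-4.3]]
    - [50,[96,-36,-2],[0,0,-5.1]]
    - [50,[108,-41,-2],[0,0,-5.7]]
    - [50,[113,-43,-2],[0,0,-6.0]]
    - [50,[113,-43,-2],[0,0,-6.0]]

```text
time_s: 6.45
tcp_pos: [449.3, -152.0, 278.7]
orientation: [[-0.423, 0.906, -0.002], [0.906, 0.423, 0.005], [0.006, 0.0, -1.0]]
force: [-0.3, -0.2, -3.9]
opening: 59.2
finger_force: 75.5
```

Run:
```python
from h import *
goto((470,0,280),Rbot(-6.25,35));
```

```text
shift [129.   83.1  -0.5] turn [ 0.018 -0.028 -5.872] q [-33.  -4. 104.   0.  80. -58.] t 6.45
```

Call:
servo_tool:
  rows:
    - [50,[7,4,0],[0,0,-0.3]]
    - [50,[21,13,0],[0,0,-0.9]]
    - [50,[37,23,0],[0,0,-1.7]]
    - [50,[55,35,0],[0,0,-2.5]]
    - [50,[73,47,0],[0,0,-3.4]]
    - [50,[92,60,0],[0,0,-4.3]]
    - [50,[110,71,0],[0,0,-5.0]]
    - [50,[123,79,0],[0,0,-5.6]]
    - [50,[129,83,0],[0,0,-5.87]]
    - [50,[129,83,0],[0,0,-5.87]]

```text
time_s: 7.7
tcp_pos: [470.4, -0.1, 280.5]
orientation: [[-0.994, 0.109, -0.0], [0.109, 0.994, 0.002], [0.001, 0.002, -1.0]]
force: [-0.3, -0.4, -4.7]
opening: 59.3
finger_force: 75.6
```

Run:
```python
from h import *
goto((540,15,230),Rbot(-6.25,90));
```

```text
shift [-67.6  22.5  50.5] turn [ 1.300e-02 -5.503e+00 -5.000e-03] q [-15.  -5. 104.   0.  81. -98.] t 7.7
```

Call:
servo_tool:
  rows:
    - [50,[-4,1,2],[0,-0.3,0]]
    - [50,[-11,4,7],[0,-0.9,0]]
    - [50,[-20,6,14],[0,-1.6,0]]
    - [50,[-29,9,21],[0,-2.4,0]]
    - [50,[-38,12,28],[0,-3.2,0]]
    - [50,[-48,16,36],[0,-4.0,0]]
    - [50,[-57,19,43],[0,-4.7,0]]
    - [50,[-64,21,48],[0,-5.2,0]]
    - [50,[-67.5,22.5,50.5],[0,-5.5,0]]
    - [50,[-67.5,22.5,50.5],[0,-5.5,0]]

```text
time_s: 8.95
tcp_pos: [539.1, 14.6, 228.5]
orientation: [[-0.572, 0.11, 0.813], [0.066, 0.994, -0.088], [-0.818, 0.004, -0.576]]
force: [0.5, 0.2, -4.3]
opening: 59.7
finger_force: 75.9
```

Run:
```python
from h import *
goto((600,13,165),Rbot(-6.25,90)); goto((603.5,12.7,141),Rbot(-6.25,90));
a=cams.camera("scene");b=cams.camera("top");w=cams.camera("wrist")
cv2.imwrite("pics/c3.png",np.hstack([cv2.resize(a[180:430,200:420],(440,500)),cv2.resize(b[120:260,220:320],(357,500))]))
```

```text
shift [17.   4.9 86.2] turn [ 0.007 -0.015 -0.022] q [ -15.  -17.  137.   54.    9. -149.] t 8.95
shift [ 34.6   4.9 102.9] turn [ 0.007 -0.015 -0.022] q [ -15.  -17.  137.   54.    9. -149.] t 8.95
```

View pics/c3.png

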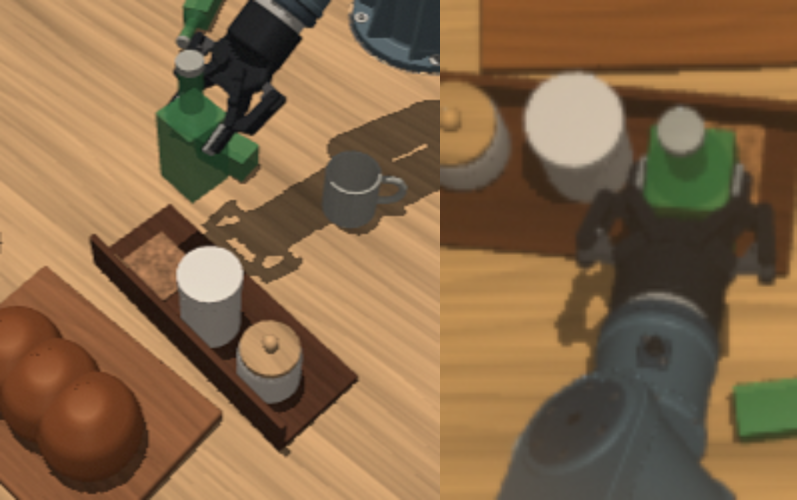

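The bottle is upright and held above the tray (scene crop (190,130); mat at (155,265)). The wrist is nearly singular there (q5 = 9), so before going on I'll check whether this heading or an approach from the right side works at the mat, using a quick arm model.

```bash
cat > kin.py <<'E'
import numpy as np
from scipy.spatial.transform import Rotation as Ro
from scipy.optimize import least_squares
E=lambda s,a:Ro.from_euler(s,a,degrees=True).as_matrix()
R0=np.array([[.942822608,.333294888,-2e-4],[.333294816,-.94282141,1.5e-3],[3e-4,-1.5e-3,-1]])
def rot(q): return E('z',q[0])@E('y',q[1]+q[2])@E('z',q[3])@E('y',q[4])@E('z',q[5])
qs=[-82.351,10.359,92.074,0,77.567,-11.82]; K=rot(qs).T@R0
def fk(q,p):
    z0,l2,l3,e,L,r0=p;R=rot(q)@K
    w=E('z',q[0])@(np.array([r0,e,z0])+E('y',q[1])@np.array([0,0,l2])+E('y',q[1]+q[2])@np.array([0,0,l3]))
    return w+R[:,2]*L,R
D=[(qs,(191.66,-542.13,250.29)),((-73,19,98,28,86,-44),(378,-369,171.1)),((-66,30,104,32,70,-49),(421.2,-298.5,32.8)),((-66,14,102,30,85,-39),(421.6,-298.7,193.9)),((-46,-1,101,0,80,-11),(420.8,-268,277.2)),((-33,-4,104,0,80,-58),(449.3,-152,278.7)),((-15,-5,104,0,81,-98),(470.4,-.1,280.5)),((-15,-17,137,54,9,-149),(539.1,14.6,228.5))]
f=least_squares(lambda p:np.concatenate([fk(q,p)[0]-P for q,P in D]),[200,450,494,118,290,0]);P=f.x
def ik(T,R,q0):
    lo=[-171.53,-51.25,17.06,-65.23,0,-178.68];hi=[171.53,118.39,147.69,245.23,150.52,178.68]
    def g(q):
        p,r=fk(q,P);return np.r_[(p-T)/5,Ro.from_matrix(R.T@r).as_rotvec(degrees=True)]
    s=least_squares(g,np.clip(q0,np.array(lo)+1,np.array(hi)-1),bounds=(lo,hi));return s.x.round(0),round(float(np.abs(s.fun).max()),2)
E
python3 - <<'E'
from kin import *
from h import Rbot
print(P.round(0),np.abs(f.fun).max().round(1)); print(np.round(K,3)); print("check rot",[np.round(np.abs(Ro.from_matrix(Rbot(-125,0).T@rot(D[2][0])@K).magnitude()*57),1)])
n=np.array([.994,-.109,0]);y=np.array([.109,.994,0]);b=np.array([611.5,11.9,16])+10*n+[0,0,85]
for h,t in ((-6.25,n),(83.75,y)):
  for base in (b,b-5*n+[0,0,60]):
    T=base-3*t
    S=[]
    for q4 in (-60,0,60,120,180,230):
      for q6 in (-150,-90,-30,30,90,150):
        q,e=ik(T,Rbot(h,90),[-10,5,130,q4,60 if h>0 else 15,q6])
        if e<.5 and not any(np.abs(q-k).max()<4 for k in S):S.append(q)
    print(h,base.round(),*S,sep="\n  ")
E
```

```text
[264. 377. 490. 121. 276.  -0.] 19.5
[[-0.    -1.     0.001]
 [ 1.    -0.     0.   ]
 [-0.     0.002  1.   ]]
check rot [np.float64(1.0)]
-6.25
  [621.  11. 101.]
  [-13.  10. 130. 160.  16. 105.]
-6.25
  [616.  11. 161.]
  [-13.   0. 131. 137.   8. 129.]
83.75
  [621.  11. 101.]
  [-31.  39.  89.  48.  86. 136.]
83.75
  [616.  11. 161.]
  [-31.  33.  89.  48.  89. 140.]
```

Both placements would need the last joint on the other side of its range. Approaching from the right (tool heading +84°) gives a well-conditioned wrist. So I'll tip back to tool-down, turn the bottle 270° clockwise and tilt it up there.

Run:
```python
from h import *
goto((480,-60,290),Rbot(-6.25,35))
```

```text
shift [-20.2 -80.4 -76.7] turn [ 0.015  5.491 -0.011] q [ -15.  -17.  137.   53.    9. -148.] t 9.1
```

Call:
servo_tool:
  rows:
    - [50,[-1,-4,-4],[0,0.3,0]]
    - [50,[-4,-13,-12],[0,0.9,0]]
    - [50,[-6,-24,-23],[0,1.6,0]]
    - [50,[-9,-35,-34],[0,2.4,0]]
    - [50,[-12,-47,-45],[0,3.2,0]]
    - [50,[-15,-59,-56],[0,4.0,0]]
    - [50,[-18,-70,-66],[0,4.8,0]]
    - [50,[-20,-77,-74],[0,5.3,0]]
    - [50,[-20,-80,-77],[0,5.49,0]]
    - [50,[-20,-80,-77],[0,5.49,0]]

```text
time_s: 10.35
tcp_pos: [480.1, -59.6, 290.4]
orientation: [[-0.994, 0.11, 0.002], [0.11, 0.994, 0.001], [-0.002, 0.002, -1.0]]
force: [-0.6, -0.2, -4.9]
opening: 59.2
finger_force: 75.7
```

Call:
servo_tool:
  rows:
    - [50,[0,0,0],[0,0,0.3]]
    - [50,[0,0,0],[0,0,1.0]]
    - [50,[0,0,0],[0,0,2.0]]
    - [50,[0,0,0],[0,0,3.0]]
    - [50,[0,0,0],[0,0,4.0]]
    - [50,[0,0,0],[0,0,5.0]]
    - [50,[0,0,0],[0,0,6.0]]
    - [50,[0,0,0],[0,0,7.0]]
    - [50,[0,0,0],[0,0,8.0]]
    - [50,[0,0,0],[0,0,9.0]]

```text
time_s: 11.6
tcp_pos: [479.5, -58.9, 290.2]
orientation: [[0.114, 0.993, 0.003], [0.993, -0.114, 0.002], [0.002, 0.002, -1.0]]
force: [-0.9, -0.1, -4.1]
opening: 59.2
finger_force: 75.8
```

Call:
servo_tool:
  rows:
    - [50,[0,0,0],[0,0,1.0]]
    - [50,[0,0,0],[0,0,2.0]]
    - [50,[0,0,0],[0,0,3.0]]
    - [50,[0,0,0],[0,0,4.0]]
    - [50,[0,0,0],[0,0,5.0]]
    - [50,[0,0,0],[0,0,6.0]]
    - [50,[0,0,0],[0,0,7.0]]
    - [50,[0,0,0],[0,0,8.0]]
    - [50,[0,0,0],[0,0,9.0]]
    - [50,[0,0,0],[0,0,10.0]]

```text
time_s: 12.85
tcp_pos: [479.4, -58.8, 290.2]
orientation: [[0.958, -0.285, 0.002], [-0.285, -0.958, 0.002], [0.002, -0.002, -1.0]]
force: [0.6, -0.3, -5.0]
opening: 59.4
finger_force: 75.8
```

Run:
```python
from h import *
goto((540,-110,290),Rbot(83.75,35))
```

```text
shift [72.6 31.8  0.3] turn [-0.019  0.     7.968] q [-21.  -4. 102.   0.  81.  85.] t 12.85
```

Call:
servo_tool:
  rows:
    - [50,[6,2,0],[0,0,0.9]]
    - [50,[15,6,0],[0,0,1.8]]
    - [50,[25,10,0],[0,0,2.8]]
    - [50,[36,15,0],[0,0,3.8]]
    - [50,[46,20,0],[0,0,4.8]]
    - [50,[56,24,0],[0,0,5.8]]
    - [50,[64,28,0],[0,0,6.7]]
    - [50,[70,31,0],[0,0,7.5]]
    - [50,[72.5,32,0],[0,0,7.97]]
    - [50,[72.5,32,0],[0,0,7.97]]

```text
time_s: 14.1
tcp_pos: [540.3, -109.9, 290.2]
orientation: [[-0.103, -0.995, 0.002], [-0.995, 0.103, 0.002], [-0.002, -0.002, -1.0]]
force: [-0.2, 0.2, -4.4]
opening: 59.5
finger_force: 75.8
```

Run:
```python
from h import *
goto((580,-40,230),Rbot(83.75,90))
```

```text
shift [-73.5 -32.2  60.4] turn [ 0.007 -5.487  0.037] q [-24.   5.  93.   0.  82. 162.] t 14.1
```

Call:
servo_tool:
  rows:
    - [50,[-4,-2,3],[0,-0.3,0]]
    - [50,[-12,-5,10],[0,-0.9,0]]
    - [50,[-22,-9,18],[0,-1.6,0]]
    - [50,[-32,-14,26],[0,-2.4,0.02]]
    - [50,[-43,-19,35],[0,-3.2,0.02]]
    - [50,[-54,-24,44],[0,-4.0,0.03]]
    - [50,[-64,-28,52],[0,-4.8,0.03]]
    - [50,[-71,-31,58],[0,-5.3,0.04]]
    - [50,[-73.5,-32,60],[0,-5.5,0.04]]
    - [50,[-73.5,-32,60],[0,-5.5,0.04]]

```text
time_s: 15.35
tcp_pos: [580.1, -40.3, 230.4]
orientation: [[-0.064, -0.994, 0.088], [-0.569, 0.109, 0.815], [-0.82, 0.002, -0.573]]
force: [0.5, 0.2, -4.4]
opening: 59.2
finger_force: 75.9
```

Run:
```python
from h import *
n=np.array([.994,-.109,0]);y=np.array([.109,.994,0]);b=np.array([611.5,11.9,16])-6*n+[0,0,85]-3*y
goto(b+[0,0,45],Rbot(83.75,90)); goto(b+[0,0,12],Rbot(83.75,90))
```

```text
shift [ 39.1 -19.7  91.2] turn [ 0.005  0.004 -0.008] q [-38.  26.  91.  45.  98. 140.] t 15.35
shift [ 66.2 -19.7 110.1] turn [ 0.005  0.004 -0.008] q [-38.  26.  91.  45.  98. 140.] t 15.35
```

Call:
servo_tool:
  rows:
    - [50,[2,-1,5],[0,0,0]]
    - [50,[7,-3,16],[0,0,0]]
    - [50,[14,-7,32],[0,0,0]]
    - [50,[22,-11,51],[0,0,0]]
    - [50,[30,-15,70],[0,0,0]]
    - [50,[36,-18,84],[0,0,0]]
    - [50,[39,-19.7,91],[0,0,0]]
    - [50,[39,-19.7,91],[0,0,0]]

```text
time_s: 16.35
tcp_pos: [605.3, 10.0, 146.3]
orientation: [[-0.064, -0.994, 0.088], [-0.568, 0.109, 0.816], [-0.821, 0.002, -0.571]]
force: [-0.1, 0.8, -4.5]
opening: 59.6
finger_force: 75.9
```

Run:
```python
from h import *
n=np.array([.994,-.109,0]);y=np.array([.109,.994,0]);b=np.array([611.5,11.9,16])-6*n+[0,0,85]-3*y
goto(b+[0,0,12],Rbot(83.75,90))
a=cams.camera("scene");b=cams.camera("top");w=cams.camera("wrist")
cv2.imwrite("pics/c4.png",np.hstack([cv2.resize(a[200:400,200:380],(450,500)),cv2.resize(b[120:220,260:330],(350,500))]))
```

```text
shift [27.6  0.  18.7] turn [ 0.008  0.015 -0.01 ] q [-33.  33.  92.  47.  89. 137.] t 16.35
```

View pics/c4.png

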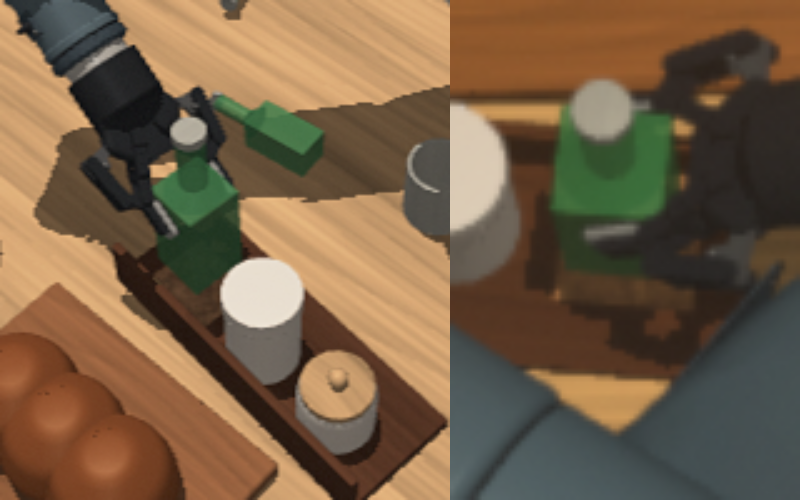

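The bottle is upright over the mat, clear of the jar (top crop: bottle (610,170), mat showing beneath). I'll lower it slowly.

Call:
servo_tool:
  rows:
    - [50,[4,0,3],[0,0,0]]
    - [50,[11,0,8],[0,0,0]]
    - [50,[18,0,12.5],[0,0,0]]
    - [50,[24,0,16.5],[0,0,0]]
    - [50,[29,0,20],[0,0,0]]
    - [50,[32,0,22.3],[0,0,0]]
    - [50,[32,0,22.3],[0,0,0]]
    - [50,[32,0,22.3],[0,0,0]]

```text
time_s: 17.5
tcp_pos: [605.5, 9.6, 108.0]
orientation: [[-0.063, -0.994, 0.089], [-0.568, 0.109, 0.816], [-0.82, 0.001, -0.572]]
force: [-0.1, 0.4, -5.2]
opening: 59.2
finger_force: 75.9
```

Call:
servo_tool:
  rows:
    - [50,[0.8,0,0.6],[0,0,0]]
    - [50,[1.6,0,1.1],[0,0,0]]
    - [50,[2.0,0,1.4],[0,0,0]]
    - [50,[2.0,0,1.4],[0,0,0]]

```text
time_s: 18.0
tcp_pos: [605.4, 9.7, 105.4]
orientation: [[-0.064, -0.994, 0.089], [-0.568, 0.109, 0.816], [-0.82, 0.001, -0.572]]
force: [0.1, -0.7, -3.2]
opening: 59.3
finger_force: 76.0
```

Call:
servo_tool:
  rows:
    - [50,[0.8,0,0.6],[0,0,0]]
    - [50,[0.8,0,0.6],[0,0,0]]
    - [50,[0.8,0,0.6],[0,0,0]]

```text
time_s: 18.38
tcp_pos: [605.4, 9.7, 105.3]
orientation: [[-0.063, -0.994, 0.089], [-0.567, 0.109, 0.816], [-0.821, 0.001, -0.571]]
force: [-3.3, -0.7, 4.5]
opening: 59.2
finger_force: 76.6
```

Call:
servo_tool:
  rows:
    - [50,[0.8,0,0.6],[0,0,0]]
    - [50,[0.8,0,0.6],[0,0,0]]
    - [50,[0.8,0,0.6],[0,0,0]]

```text
time_s: 18.75
tcp_pos: [605.4, 9.8, 105.3]
orientation: [[-0.062, -0.994, 0.088], [-0.567, 0.108, 0.817], [-0.822, 0.001, -0.57]]
force: [-6.4, -1.6, 11.7]
opening: 59.4
finger_force: 77.3
```

Call:
servo_tool:
  rows:
    - [50,[-1.6,0,-1.2],[0,0,0]]
    - [50,[-1.6,0,-1.2],[0,0,0]]
    - [50,[-1.6,0,-1.2],[0,0,0]]

```text
time_s: 19.12
tcp_pos: [605.5, 9.5, 105.3]
orientation: [[-0.064, -0.994, 0.089], [-0.568, 0.11, 0.815], [-0.82, 0.001, -0.572]]
force: [-1.2, -0.8, 0.4]
opening: 59.6
finger_force: 76.1
```

Run:
```python
from h import *
s=robot.sense();print(s["tcp_pos"],s["force"])
a=cams.camera("scene");b=cams.camera("top")
cv2.imwrite("pics/c5.png",np.hstack([cv2.resize(a[235:335,235:325],(540,600),interpolation=2),cv2.resize(b[140:200,275:301],(260,600),interpolation=2)]))
```

```text
[605.53480637   9.49473115 105.30123132] [-1.15062158 -0.84256651  0.44775687]
```

View pics/c5.png

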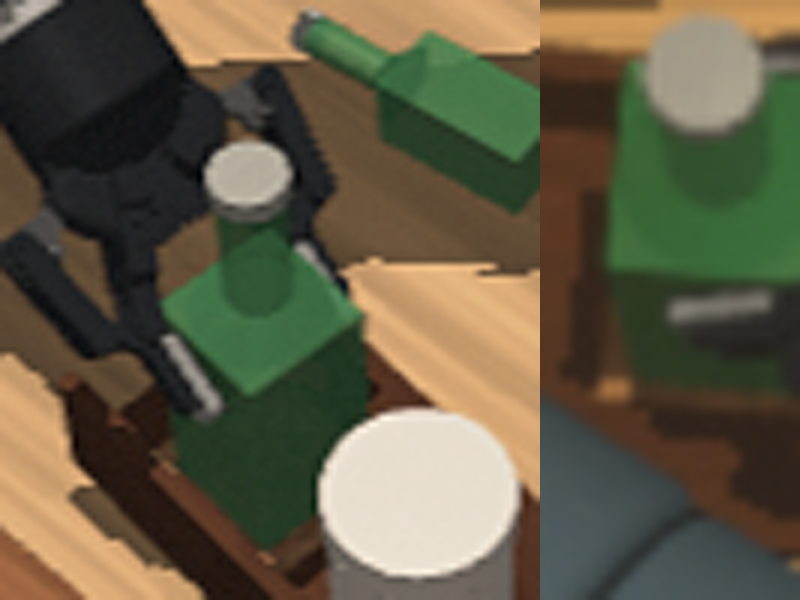

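The bottle is on the mat, with a strip of cork (about 10–15 mm) visible between it and the ledge. I'll slide it back with light contact.

Call:
servo_tool:
  rows:
    - [50,[-0.5,0,-0.4],[0,0,0]]
    - [50,[-0.5,-1,-0.4],[0,0,0]]
    - [50,[-0.5,-2.5,-0.4],[0,0,0]]
    - [50,[-0.5,-4,-0.4],[0,0,0]]
    - [50,[-0.5,-5.5,-0.4],[0,0,0]]
    - [50,[-0.5,-7,-0.4],[0,0,0]]
    - [50,[-0.5,-8.5,-0.4],[0,0,0]]
    - [50,[-0.5,-9.5,-0.4],[0,0,0]]
    - [50,[-0.5,-10,-0.4],[0,0,0]]
    - [50,[-0.5,-10,-0.4],[0,0,0]]

```text
time_s: 20.48
tcp_pos: [615.3, 8.5, 105.9]
orientation: [[-0.064, -0.994, 0.089], [-0.568, 0.109, 0.816], [-0.82, 0.002, -0.572]]
force: [-0.1, 0.2, -4.7]
opening: 59.0
finger_force: 76.1
```

Call:
servo_tool:
  rows:
    - [50,[0,-1,0],[0,0,0]]
    - [50,[0,-2,0],[0,0,0]]
    - [50,[0,-2,0],[0,0,0]]

```text
time_s: 20.85
tcp_pos: [617.3, 8.3, 105.9]
orientation: [[-0.064, -0.994, 0.089], [-0.568, 0.109, 0.816], [-0.82, 0.001, -0.572]]
force: [-0.4, -0.1, -3.8]
opening: 59.5
finger_force: 76.1
```

Call:
servo_tool:
  rows:
    - [50,[0,-1,0],[0,0,0]]
    - [50,[0,-1,0],[0,0,0]]

```text
time_s: 21.1
tcp_pos: [618.3, 8.2, 105.9]
orientation: [[-0.064, -0.994, 0.089], [-0.568, 0.109, 0.816], [-0.82, 0.001, -0.572]]
force: [-0.1, -0.6, -5.1]
opening: 59.3
finger_force: 76.1
```

Hovering just above the mat with no ledge contact yet, so I'll continue in 1 mm steps.

Call:
servo_tool:
  rows:
    - [50,[0,-1,0],[0,0,0]]
    - [50,[0,-1,0],[0,0,0]]

```text
time_s: 21.35
tcp_pos: [619.3, 8.0, 105.9]
orientation: [[-0.064, -0.994, 0.089], [-0.568, 0.109, 0.816], [-0.82, 0.001, -0.572]]
force: [1.1, -0.4, -4.9]
opening: 59.3
finger_force: 76.1
```

Call:
servo_tool:
  rows:
    - [50,[0,-1,0],[0,0,0]]
    - [50,[0,-1,0],[0,0,0]]

```text
time_s: 21.6
tcp_pos: [620.3, 7.9, 106.0]
orientation: [[-0.064, -0.994, 0.089], [-0.568, 0.109, 0.816], [-0.82, 0.001, -0.572]]
force: [0.2, -0.5, -3.8]
opening: 59.3
finger_force: 76.1
```

Call:
servo_tool:
  rows:
    - [50,[0,-0.7,0],[0,0,0]]
    - [50,[0,-0.7,0],[0,0,0]]

```text
time_s: 21.85
tcp_pos: [621.0, 7.9, 105.9]
orientation: [[-0.064, -0.994, 0.089], [-0.568, 0.109, 0.816], [-0.82, 0.001, -0.572]]
force: [0.2, -0.5, -5.0]
opening: 59.4
finger_force: 76.1
```

Call:
servo_tool:
  rows:
    - [50,[0,-0.7,0],[0,0,0]]
    - [50,[0,-0.7,0],[0,0,0]]

```text
time_s: 22.1
tcp_pos: [621.2, 7.9, 105.9]
orientation: [[-0.064, -0.994, 0.088], [-0.568, 0.109, 0.816], [-0.821, 0.003, -0.571]]
force: [-3.1, -1.6, -2.0]
opening: 59.2
finger_force: 76.1
```

Call:
servo_tool:
  rows:
    - [50,[0,-0.7,0],[0,0,0]]
    - [50,[0,-0.7,0],[0,0,0]]

```text
time_s: 22.35
tcp_pos: [621.3, 8.0, 105.8]
orientation: [[-0.065, -0.994, 0.086], [-0.567, 0.108, 0.816], [-0.821, 0.004, -0.571]]
force: [-6.0, -2.3, -1.8]
opening: 59.3
finger_force: 76.3
```

Call:
servo_tool:
  rows:
    - [50,[0,-0.7,0],[0,0,0]]
    - [50,[0,-0.7,0],[0,0,0]]

```text
time_s: 22.6
tcp_pos: [621.3, 8.0, 105.8]
orientation: [[-0.065, -0.994, 0.085], [-0.567, 0.107, 0.817], [-0.821, 0.005, -0.571]]
force: [-9.6, -1.3, 0.5]
opening: 59.2
finger_force: 76.5
```

Ledge contact came where expected (x≈621). I'll ease the push, set the bottle down, and release with a small opening.

Call:
servo_tool:
  rows:
    - [50,[0.3,0.7,0.2],[0,0,0]]
    - [50,[0.5,1.0,0.4],[0,0,0]]
    - [50,[0.5,1.0,0.4],[0,0,0]]

```text
time_s: 22.98
tcp_pos: [621.2, 8.1, 105.4]
orientation: [[-0.064, -0.994, 0.087], [-0.567, 0.108, 0.816], [-0.821, 0.003, -0.571]]
force: [-5.7, -0.5, -0.4]
opening: 59.0
finger_force: 76.2
```

Call:
servo_tool:
  rows:
    - [58,[0,0,0],[0,0,0]]
    - [60,[0,0,0],[0,0,0]]
    - [61,[0,0,0],[0,0,0]]
    - [63,[0,0,0],[0,0,0]]
    - [65,[0,0,0],[0,0,0]]
    - [67,[0,0,0],[0,0,0]]
    - [69,[0,0,0],[0,0,0]]
    - [70,[0,0,0],[0,0,0]]
    - [70,[0,0,0],[0,0,0]]
  newtons: 20

```text
time_s: 24.1
tcp_pos: [622.1, 7.8, 105.2]
orientation: [[-0.064, -0.994, 0.089], [-0.568, 0.109, 0.816], [-0.82, 0.002, -0.572]]
force: [-0.4, 0.5, -0.4]
opening: 69.8
finger_force: 0.0
```

Run:
```python
from h import *
s=robot.sense();print(s["tcp_pos"],s["force"],s["opening"])
w=cams.camera("wrist");a=cams.camera("scene")
cv2.imwrite("pics/c6.png",np.hstack([cv2.resize(w,(400,300)),cv2.resize(a[235:335,235:325],(270,300),interpolation=2)]))
```

```text
[622.06637781   7.77692694 105.24513607] [-0.38196144  0.53163999 -0.35077382] 69.83200495190661
```

View pics/c6.png

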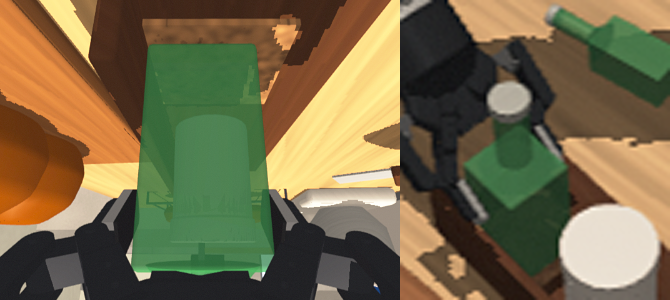

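Released; the bottle stands flush by the ledge with the mat strip visible on its near side (wrist rows 20–45). Backing straight out.

Call:
servo_tool:
  rows:
    - [70,[0,0,-3],[0,0,0]]
    - [70,[0,0,-9],[0,0,0]]
    - [70,[0,0,-18],[0,0,0]]
    - [70,[0,0,-30],[0,0,0]]
    - [70,[0,0,-45],[0,0,0]]
    - [70,[0,0,-65],[0,0,0]]
    - [70,[0,0,-85],[0,0,0]]
    - [70,[0,0,-100],[0,0,0]]
    - [70,[0,0,-105],[0,0,0]]
    - [70,[0,0,-105],[0,0,0]]

```text
time_s: 25.45
tcp_pos: [612.7, -78.0, 165.3]
orientation: [[-0.064, -0.994, 0.089], [-0.568, 0.11, 0.816], [-0.82, 0.001, -0.572]]
force: [0.7, -0.2, -1.1]
opening: 70.3
finger_force: 0.0
```

Run:
```python
from h import *
s=robot.sense();C=cam("wrist",s);w=cams.camera("wrist");a=cams.camera("scene");np.savez("w3.npz",p=s["tcp_pos"],R=s["orientation"])
print(s["tcp_pos"],s["force"])
cv2.imwrite("pics/c7.png",np.hstack([cv2.resize(w,(560,420)),cv2.resize(a[215:335,235:303],(238,420),interpolation=2)]))
```

```text
[612.7127027  -78.01973782 165.34744807] [ 0.65892088 -0.19058641 -1.133088  ]
```

View pics/c7.png

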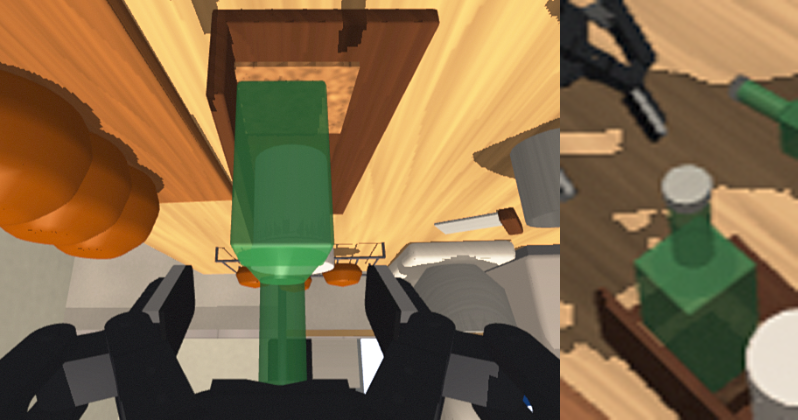

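Run:
```python
from h import *
np.set_printoptions(precision=1,suppress=True)
w=np.load("w3.npz");C=cam("wrist",dict(tcp_pos=w["p"],orientation=w["R"]));k=640/560
n=np.array([.994,-.109,0]);y=np.array([.109,.994,0]);m=np.array([611.5,11.9,16])
for nm,p in dict(matL=(237,66),matR=(358,66),botL=(239,82),botR=(325,82)).items():
    q=ray(C,(p[0]*k,p[1]*k),16)-m;print(nm,"x",q@n+10,"y",q@y)
```

```text
matL x 46.96390741602866 y -42.54302787533012
matR x -29.973718995031916 y -42.39273420135862
botL x 47.31685510315899 y -27.13175150656487
botR x -10.798389693613796 y -27.009998982261486
```

The bottle sits 4–5 mm off the mat's centre along the ledge, square, with its back edge at the ledge, and the robot is clear.

```bash
python3 -c "
from bench import robot;print(robot.hand_in())"
```

```text
the job is handed in; nothing more can be done
None
```

The largest oil bottle is standing upright on the cork mat with its flat side flush against the ledge, about 5 mm off the mat's centre, and the job is handed in at about 25 s; hand-in gave no verdict, and the neighbouring items looked unmoved in the pictures, though I did not measure them.

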